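# Wind the rotary stop and hold it at its third click

## Robot

A 6-joint arm with a two-finger parallel gripper is mounted at the origin on a cart in front of the work surface, level with it; the furniture and walls round the work are solid. World frame = base frame: x ahead of the robot, y to its left, z up, the work surface at z = 0. Lengths are in mm, angles in rad, forces in N, time in s.
With the tool pointing down it reaches from about 300 to 775 mm from the base axis. Payload 14.6 kg.
Tool frame: the origin (TCP) lies on the mounting face of the last link; the fingertips stand 199 mm ahead of it and the grasp point (between the pads) lies 180 mm ahead of it; z points along the fingers, y is the line along which they close (so a half turn about z gives the same grasp; the last joint's range is limited). The gripper opens to 94 mm and grips with 3 to 60 N. Pads are 16 mm wide; open, the fingers measure 119 mm over their backs; the gripper's body (75 mm by 177 mm) begins 78 mm behind the grasp point.
Start: joints at [-1.396, 0.3, 1.521, -0, 1.321, -0.067], TCP at [131.692, -533.993, 404.646] pointing down, gripper open.
Joint ranges: [-3.03, 3.03], [-0.79, 2.21], [0.23, 2.52], [-1.04, 4.18], [0, 3.07], [-2.55, 2.55]. Speed limits (rad/s): [2.22, 2.22, 2.57, 3.14, 3.14, 3.14].

## Interface

Orientations are given as [roll, pitch, yaw] about the fixed x, y, z axes, in that order (R = Rz(yaw) Ry(pitch) Rx(roll)).
In Python, from cell import manip gives the robot as it stands. The module is installed in compiled form; this text tells all that it offers.
- The arm moves only by the shell command python3 -m creep 'ROWS' [FORCE]. ROWS is a JSON object of lists of equal length, an entry for each row: "slide": the shift along the world's x, y, z in cm, a list of three; "turn": the turn about the world's z in rad; "claw": the opening, from 0 (shut) to 1 (fully open). A call has 1 to 8 rows; each row shifts and turns the commanded pose from where the row before left it; what a row does not reach is not made up. A row lasts 1/8 s, in which the tool goes at most 62.5 mm and 10.7 degrees, less where a joint would pass 70% of its speed; a pose out of reach is approached as far as the arm can. A call with a gripper value outside its range is refused whole. The fingers move at their own pace and stop on an object; FORCE is the grip in N (left out, the last holds). Time passes only in rows, so rows that do not move let the fingers close. It gives the time, the measured TCP pose, the force, the opening and the grip force at its end, in the units of the state.
- manip.read_state(): the state, without advancing time (a new reading comes with each control period).
- manip.camera(name): name is "scene" or "top" or "wrist"; returns (picture, depth): 384x512x3 uint8, red, green, blue; 384x512 float32, mm along the optical axis (not along the pixel's ray), 0 where there is no reading.
- manip.calibration(name): a dict with "intrinsics" (3x3 intrinsics, pixels), "pose" (4x4, takes a point from camera to world coordinates). Camera axes: x right, y up, looking along -z (the intrinsics and any distortion apply to the point x, -y, -z); pixel columns grow to the right and rows downward; lengths in mm; the calibration is good to about 2 mm. The wrist camera is an equidistant fisheye: a pixel r from the principal point sees the ray r / f radians off the axis. A picture is of the moment at which its call begins: read the wrist's pose just before it. calibration takes no time and is no camera call; for the wrist camera it gives the pose at the moment of the call.
- manip.sign_off(): hands the job in; it is judged then, once.
Trained networks look in the newest picture that a camera, given by its name, has taken for a name from the list of things; names that differ only in an ending like _2 or _b are one class to them, and where a whole thing is asked for, a point or a joint stands for the part that bears it (a point fixed in the world has none). Each returns a list of dicts, best first, with "score" (0 to 1); they miss things now and then, are a little off and sometimes report something else, mostly with a low value. They report only what shows in the picture. A call takes as long as a camera call.
- manip.cut_out(query, camera): "mask" (384x512 bool, what is visible of it) and "position" ([column, row] in pixels, amid what is visible of it).
The state is a dict: "clock": time; "joints": joint angles; "qd": joint speeds; "effort": joint torques, N m; "eef_pos": TCP position; "eef_rot": TCP orientation; "wrist_force": force on the tool from outside, world axes, zero at the start; "moment": the same for the moment, N m; "finger_gap": finger opening in mm; "finger_force": force on a finger pad.
Only numpy, scipy, OpenCV 4.12 (cv2) and the standard library are available. Lean on these libraries where they do the work, as an engineer would, in place of code of your own. Each camera call takes 0.05 s, during which the arm holds its last target. There are 200 camera calls.

## Task

Set the rotary stop on the bench for the next cut. First wind its brass wing key clockwise, in as many partial turns as it takes, right up to its end stop, and leave it there; then turn the black indexing knob clockwise, click by click, to its third stop without going past it, and finish still gripping the knob there, because it springs back home if let go. Leave the other things on the bench where they are.

Things in the scene. Friction and masses are not known exactly. Their poses are not given: they have to be found in the camera images.
- rotary_stop: The rotary stop, screwed to the bench: aluminium plate 100x240x12 mm (x, y, z) with two round heads. Origin: centre of its underside on the bench; z up, y along its length from knob to key. The key's axis is vertical at y = +70 mm (blue head), the knob's at y = -70 mm (grey head, white dial). Placed and turned differently each time.
- key_grip (a point): Centre of the brass wing key's wing, on its turning axis, 72 mm over the bench. The wing is an upright bar 44 mm long along this point's x, 12 mm thick along y, 34 mm high (53 to 87 mm over the bench); under it a stem 16 mm in diameter and a brass disc 32 mm in diameter, its top 45 mm over the bench. z up; turns with the key.
- wind_key (a joint): Turn of the wing key, rad: grows clockwise seen from above; at 0 the wing lies along the stop's x axis; at the start it is anywhere from 0 to 0.5; fully wound, against its end stop, at 3.4. The spring resists more as it is wound (about 0.07 to 0.11 N m in all); a friction brake keeps the key where it is left.
- index_knob (a joint): Turn of the knob, rad, clockwise from above. 0: home, a hard stop, where it starts (red mark). Stops every 0.419: first 0.419, second 0.838, third 1.257, fourth 1.676; end 2.094. The dial has n dots in a row at stop n. A return spring (0.07 N m at home, 0.10 at the third) drives it home if let go; clicks add a 0.045 N m ripple, hardest 0.1 rad past a stop, easiest 0.1 rad before the next.
- knob_grip (a point): Centre of the knob's grip bar, on its turning axis, 72 mm over the bench. The black bar is 46 mm long along this point's x, 14 mm thick along y, 34 mm high (49 to 83 mm over the bench), on a black skirt 62 mm in diameter, its top 49 mm over the bench. z up; turns with the knob; at home x is the stop's own x. A white line runs from the bar's centre to its +x end and points at the dial.
- sanding_block: Brown sanding block, 64x112x28 mm, lying flat at the back beside the charger. A bystander, origin under its centre.
- screw_jar: Glass jar of screws with a red lid, 68 mm across, 95 mm high, standing left of the rotary stop. A bystander, origin under its centre.
- offcut_2: Small wood offcut, 42x70x20 mm, lying at the back, left of the sanding block. A bystander, origin under its centre.
- screwdriver_red: Screwdriver with a red handle, 198 mm long, lying along the front edge. A bystander, origin under its centre.

How it is judged (in metres and radians):
On the way, in this order (a step that is already met when the one before it is completed fails the run):
1. the wing key is wound up to its end stop (value of joint wind_key above 3.2 rad), for 0.2 s.
2. the knob stands at its third stop, gripped (value of joint index_knob between 1.1367 and 1.3767 rad and contact force between the fingers and index_knob above 1.5 N), for 0.3 s.
At the end, for the whole second after the job is handed in: The robot is still gripping the knob (more than 1.5 N) and the knob is at rest at its third stop, 1.257 rad within 0.12; the key is within 0.25 rad of its end stop at 3.4 rad (all of step 2 and value of joint wind_key above 3.15 rad and velocity of joint index_knob between -0.1 and 0.1 rad/s); the arm keeps its last pose, push and grip.
It fails at once if the knob is turned past its third stop, over the ridge towards the fourth (beyond 1.5 rad) (value of joint index_knob above 1.5 rad).
It fails at once if a bystander is moved more than 20 mm (distance of any of sanding_block, screw_jar, offcut_2, screwdriver_red from where it was at the start of the episode above 0.02 m).
It also fails if it takes over 59 s, if anything falls off the work surface, if the arm or the gripper's body presses on something with over 40 N, if the wrist force passes 120 N, or if a joint passes its speed limit or range.

## Working session

There is one attempt and no reset: what is moved stays moved. The work goes in short steps, Python scripts to look and compute and a shell command to move; the robot and the scene stay as the last step left them, time stands still between calls to the robot, and variables do not carry over. Pictures are saved under pics/ and viewed, at most 10 in all, crops included, and the job is handed in when it is done.

```bash
mkdir -p pics; cat > h.py <<'E'
import numpy as np, cv2
from cell import manip
def pts(cam, depth, mask):
    c=manip.calibration(cam); K=np.array(c["intrinsics"]); P=np.array(c["pose"])
    v,u=np.nonzero(mask&(depth>0)); d=depth[v,u]
    p=np.stack([(u-K[0,2])/K[0,0]*d, -(v-K[1,2])/K[1,1]*d, -d, np.ones_like(d)])
    return (P@p)[:3].T
E
python3 - <<'E'
from h import *
s=manip.read_state(); print(s)
im,d=manip.camera("top"); cv2.imwrite("pics/top.png",im[:,:,::-1])
for q in ["rotary_stop","key_grip","knob_grip","screw_jar","sanding_block","offcut_2","screwdriver_red"]:
    for r in manip.cut_out(q,"top")[:2]:
        p=pts("top",d,r["mask"])
        print(q,round(r["score"],2),np.round(r["position"]),len(p),np.median(p,0).round(),p.min(0).round(),p.max(0).round())
E
```

```text
{'clock': 0.0, 'joints': array([-1.39563887e+00,  3.00473439e-01,  1.52159522e+00,  2.62351517e-05,
        1.32067583e+00, -6.66133311e-02]), 'qd': array([ 0.0039364 , -0.00012426,  0.00031315, -0.00082326,  0.00106062,
       -0.0006972 ]), 'effort': array([-2.26652010e-03, -5.31809628e+01, -3.52741098e+01,  7.06409407e-02,
        2.44026049e-02, -4.52106781e-05]), 'eef_pos': array([ 131.66819191, -533.97243286,  404.07892993]), 'eef_rot': array([-3.14044507e+00, -1.02025654e-04,  2.41764217e-01]), 'wrist_force': array([ 0.10973868, -0.05548838, -0.28708906]), 'moment': array([-0.00187461, -0.04480388, -0.01610072]), 'finger_force': 0.0, 'finger_gap': 94.20463784382409}
rotary_stop 0.89 [304. 206.] 5312 [471. 177.  27.] [417.  56.   4.] [527. 297.  92.]
key_grip 0.48 [272. 209.] 217 [469. 247.  85.] [450. 230.  37.] [489. 261.  92.]
knob_grip 0.81 [344. 202.] 721 [475. 112.  50.] [447.  77.  43.] [505. 138.  87.]
screw_jar 0.87 [163. 162.] 1022 [556. 460.  95.] [527. 432.   9.] [605. 512. 100.]
sanding_block 0.64 [300. 111.] 1627 [665. 187.  28.] [637. 127.  -1.] [700. 242.  34.]
sanding_block 0.22 [343. 203.] 727 [476. 112.  50.] [447.  78.  42.] [507. 138.  87.]
offcut_2 0.93 [252. 115.] 683 [662. 291.  20.] [628. 268.  -2.] [702. 314.  26.]
screwdriver_red 0.86 [234. 270.] 616 [339. 330.  22.] [324. 186.  -1.] [353. 382.  29.]
```

View pics/top.png

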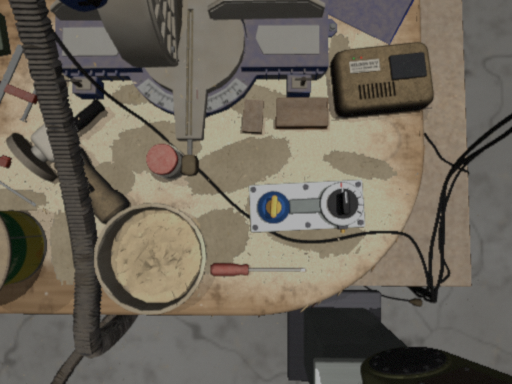

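The plate is almost square to the world axes. The key (yellow wing on blue) is at pixel (272,208), about (469,247) mm, and the knob is at (344,203), about (475,108) mm. The key-to-knob distance is about 140 mm, as given. I'll move above the stop for a closer look.

```bash
python3 -m creep '{"slide":[[3.4,5,0],[3.4,5,0],[3.4,5,0],[3.4,5,0],[3.4,5,0],[3.4,5,0],[3.4,5,0]],"turn":[0.18,0.18,0.18,0.18,0.18,0.18,0.18],"claw":[1,1,1,1,1,1,1]}' 
python3 -m creep '{"slide":[[1.5,5.1,0],[1.5,5.1,0],[1.5,5.1,0],[1.5,5.1,0],[1.5,5.1,0],[1.5,5.1,0],[1.5,5.1,0],[0,0,0]],"turn":[0.18,0.18,0.18,0.18,0.18,0.18,0.18,0],"claw":[1,1,1,1,1,1,1,1]}'
cat >> h.py <<'E'
def wpts(c, depth, mask):
    K=np.array(c["intrinsics"]); P=np.array(c["pose"])
    v,u=np.nonzero(mask&(depth>0)); d=depth[v,u]
    x=(u-K[0,2])/K[0,0]; y=(v-K[1,2])/K[1,1]; r=np.hypot(x,y)+1e-9; t=np.tan(r)/r
    return (P@np.stack([x*t*d,-y*t*d,-d,np.ones_like(d)]))[:3].T
E
cat > look.py <<'E'
from h import *
import sys
s=manip.read_state(); print(s["clock"],s["eef_pos"].round(1),s["eef_rot"].round(3),s["joints"].round(2))
c=manip.calibration("wrist"); im,d=manip.camera("wrist"); cv2.imwrite(f"pics/{sys.argv[1]}.png",im[:,:,::-1])
for q,h0 in [("key_grip",78),("knob_grip",74),("rotary_stop",8)]:
    for r in manip.cut_out(q,"wrist")[:2]:
        p=wpts(c,d,r["mask"]); 
        t=p[(p[:,2]>h0)&(p[:,2]<h0+18)] if q!="rotary_stop" else p[(p[:,2]>8)&(p[:,2]<16)]
        print(q,round(r["score"],2),np.round(r["position"]),len(p),len(t),np.median(p,0).round(1))
        if len(t)>20:
            b=cv2.minAreaRect(t[:,:2].astype(np.float32)); print("  rect",b,"z",np.median(t[:,2]).round(1), "mean",t.mean(0).round(1))
E
python3 look.py w1
```

```text
clock: 1.27
eef_pos: [370.3, -182.2, 405.0]
eef_rot: [3.141, 0.0, 1.508]
wrist_force: [0.7, -0.4, 0.3]
finger_gap: 93.8
finger_force: 0.0
clock: 2.28
eef_pos: [474.9, 175.5, 404.1]
eef_rot: [-3.141, -0.001, 2.767]
wrist_force: [-0.2, -0.3, -0.7]
finger_gap: 94.4
finger_force: 0.0
2.275 [474.9 175.5 404.1] [-3.141e+00 -1.000e-03  2.767e+00] [ 0.28  0.2   1.64  0.    1.3  -0.91]
key_grip 0.63 [313. 158.] 780 492 [467.5 240.5  87. ]
  rect ((468.43023681640625, 244.01881408691406), (12.638190269470215, 42.194889068603516), 86.31189727783203) z 87.7 mean [467.9 243.3  87.2]
knob_grip 0.87 [202. 203.] 2004 551 [473.4 110.5  50.6]
  rect ((476.10736083984375, 104.35906982421875), (45.094383239746094, 15.150614738464355), 4.202766418457031) z 83.7 mean [475.6 105.8  83. ]
rotary_stop 0.63 [256. 174.] 13993 5724 [465.3 177.8  28.8]
  rect ((472.9871520996094, 174.29054260253906), (101.4805908203125, 240.58006286621094), 2.94899845123291) z 13.0 mean [466.1 201.3  12.9]
```

View pics/w1.png

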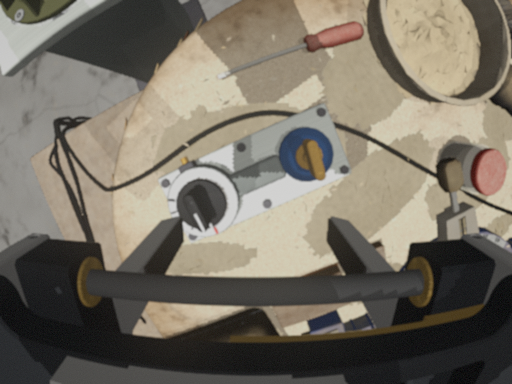

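The wing is 42x12.6 mm with its top at 87 mm, and the knob and plate sizes also match what was given. The plate's yaw is 0.05, the key is at (469,244) with its wing at -0.064 rad (wind about 0.12), and the knob is at (476.5,104.5). A single continuous turn from yaw 3.08 to -0.21 stays within the last joint's range.

```bash
python3 -m creep '{"slide":[[-0.3,3.4,0],[-0.3,3.5,0],[0,0,-5],[0,0,-5],[0,0,-3],[0,0,-2.1],[0,0,0]],"turn":[0.16,0.15,0,0,0,0,0],"claw":[1,1,1,1,1,1,1]}' 40
python3 -m creep '{"slide":[[0,0,0],[0,0,0],[0,0,0],[0,0,0],[0,0,0]],"turn":[0,0,0,0,0],"claw":[0,0,0,0,0]}' 40
```

```text
clock: 3.35
eef_pos: [468.7, 240.9, 252.8]
eef_rot: [-3.14, -0.002, 3.07]
wrist_force: [0.3, -0.6, 0.5]
finger_gap: 93.8
finger_force: 0.0
clock: 3.98
eef_pos: [468.7, 242.0, 253.7]
eef_rot: [3.142, 0.0, 3.072]
wrist_force: [-0.5, -0.2, 0.9]
finger_gap: 47.6
finger_force: 0.0
```

```bash
python3 -m creep '{"slide":[[0.05,0.2,0],[0,0,0],[0,0,0],[0,0,0],[0,0,0],[0,0,0],[0,0,0]],"turn":[0,0,0,0,0,0,0],"claw":[0,0,0,0,0,0,0]}' 40
```

```text
clock: 4.85
eef_pos: [469.1, 244.6, 253.7]
eef_rot: [3.14, 0.0, 3.072]
wrist_force: [0.8, 8.6, -2.6]
finger_gap: 12.8
finger_force: 40.0
```

```bash
python3 -m creep '{"slide":[[0,0.05,0],[0,0,0],[0,0,0],[0,0,0],[0,0,0],[0,0,0],[0,0,0],[0,0,0]],"turn":[-0.15,-0.15,-0.15,-0.15,-0.15,-0.15,-0.15,0],"claw":[0,0,0,0,0,0,0,0]}' 40
```

```text
clock: 5.85
eef_pos: [469.2, 244.9, 253.7]
eef_rot: [3.14, -0.001, 2.02]
wrist_force: [1.2, 6.9, -2.4]
finger_gap: 13.0
finger_force: 40.0
```

```bash
python3 -m creep '{"slide":[[0,0,0],[0,0,0],[0,0,0],[0,0,0],[0,0,0],[0,0,0],[0,0,0],[0,0,0]],"turn":[-0.15,-0.15,-0.15,-0.15,-0.15,-0.15,-0.15,0],"claw":[0,0,0,0,0,0,0,0]}' 40
python3 -m creep '{"slide":[[0,0,0],[0,0,0],[0,0,0],[0,0,0],[0,0,0],[0,0,0],[0,0,0],[0,0,0]],"turn":[-0.15,-0.15,-0.15,-0.15,-0.15,-0.15,-0.15,0],"claw":[0,0,0,0,0,0,0,0]}' 40
python3 -c "
from h import *
s=manip.read_state();print(s['moment'],s['joints'].round(2))"
```

```text
clock: 6.85
eef_pos: [469.4, 244.9, 253.7]
eef_rot: [3.141, -0.002, 0.97]
wrist_force: [2.8, 5.9, -2.5]
finger_gap: 12.9
finger_force: 40.0
clock: 7.85
eef_pos: [469.4, 244.8, 253.7]
eef_rot: [-3.14, -0.001, -0.08]
wrist_force: [3.8, 4.0, -3.2]
finger_gap: 13.1
finger_force: 40.0
[ 0.90768991 -0.76688966  0.00688377] [0.41 0.43 1.72 0.   0.98 2.06]
```

```bash
python3 -m creep '{"slide":[[0,0,0],[0,0,0],[0,0,0],[0,0,0]],"turn":[-0.07,-0.06,0,0],"claw":[0,0,0,0]}' 40
python3 -c "
from h import *
s=manip.read_state();print(s['moment'],s['joints'].round(2))"
python3 -m creep '{"slide":[[0,0,0],[0,0,0],[0,0,0]],"turn":[-0.03,0,0],"claw":[0,0,0]}' 40
python3 -c "
from h import *
s=manip.read_state();print(s['moment'],s['joints'].round(2))"
```

```text
clock: 8.35
eef_pos: [469.4, 244.8, 253.7]
eef_rot: [-3.14, -0.001, -0.208]
wrist_force: [3.5, 4.0, -3.4]
finger_gap: 12.9
finger_force: 40.0
[ 0.83794904 -0.74303948  0.08141512] [0.41 0.43 1.72 0.   0.98 2.19]
clock: 8.72
eef_pos: [469.4, 244.8, 253.7]
eef_rot: [-3.14, -0.001, -0.238]
wrist_force: [4.7, 3.6, -2.9]
finger_gap: 12.7
finger_force: 40.0
[ 0.84667546 -0.74662157  0.05286221] [0.41 0.43 1.72 0.   0.98 2.22]
```

```bash
for i in 1; do python3 -m creep '{"slide":[[0,0,0],[0,0,0],[0,0,0]],"turn":[-0.05,0,0],"claw":[0,0,0]}' 40 | grep rot
python3 -c "
from h import *
s=manip.read_state();print(s['moment'],s['finger_gap'])"; done
python3 -m creep '{"slide":[[0,0,0],[0,0,0],[0,0,0]],"turn":[-0.05,0,0],"claw":[0,0,0]}' 40
python3 -c "
from h import *
s=manip.read_state();print(s['moment'],s['finger_gap'])"
```

```text
eef_rot: [-3.14, -0.001, -0.288]
[ 0.84824437 -0.78359492  0.20060438] 13.076740272478135
clock: 9.48
eef_pos: [469.4, 244.8, 253.7]
eef_rot: [-3.14, -0.001, -0.337]
wrist_force: [3.9, 4.3, -4.1]
finger_gap: 13.9
finger_force: 40.8
[ 0.77994801 -0.78578193  0.45973972] 13.920899832341995
```

Moment is up to 0.46 N m and the fingers are being forced apart, so the key is against its end stop. I'll ease off, release, rise, unwind the wrist over the knob and look.

```bash
python3 -m creep '{"slide":[[0,0,0],[0,0,0],[0,0,0],[0,0,0],[0,0,0],[0,0,0],[0,0,5],[0,0,5]],"turn":[0.06,0,0,0,0,0,0,0],"claw":[0,0,1,1,1,1,1,1]}' 40
python3 -m creep '{"slide":[[0,0,5],[0,-2,0],[0,-2,0],[0,-2,0],[0,-2,0],[0,-2,0],[0,-2,0],[0,-2,0]],"turn":[0.18,0.18,0.18,0.18,0.18,0.18,0.18,0.18],"claw":[1,1,1,1,1,1,1,1]}'
python3 -m creep '{"slide":[[0.7,0,0],[0,0,0],[0,0,0],[0,0,0],[0,0,0],[0,0,0],[0,0,0],[0,0,0]],"turn":[0.18,0.18,0.18,0.18,0.18,0.18,0.18,0.18],"claw":[1,1,1,1,1,1,1,1]}'
python3 -m creep '{"slide":[[0,0,0],[0,0,0],[0,0,0],[0,0,0]],"turn":[0.18,0.18,0.18,0],"claw":[1,1,1,1]}'
python3 look.py w2
```

```text
clock: 10.48
eef_pos: [469.1, 244.4, 354.8]
eef_rot: [3.141, 0.001, -0.278]
wrist_force: [-0.2, 0.2, 0.4]
finger_gap: 69.6
finger_force: 0.0
clock: 11.48
eef_pos: [469.1, 103.8, 403.7]
eef_rot: [3.142, 0.0, 1.168]
wrist_force: [0.4, 0.4, -0.2]
finger_gap: 94.2
finger_force: 0.0
clock: 12.48
eef_pos: [476.1, 104.5, 403.7]
eef_rot: [-3.142, 0.0, 2.608]
wrist_force: [0.9, 0.1, -0.4]
finger_gap: 94.3
finger_force: 0.0
clock: 12.98
eef_pos: [476.1, 104.5, 403.7]
eef_rot: [-3.142, 0.0, 3.141]
wrist_force: [-0.4, -0.1, 0.3]
finger_gap: 93.8
finger_force: 0.0
12.975 [476.1 104.5 403.7] [-3.142  0.     3.141] [ 0.14  0.16  1.69 -0.    1.29 -1.43]
key_grip 0.73 [376. 177.] 1008 463 [467.2 239.4  74.8]
  rect ((468.92608642578125, 243.55856323242188), (12.927173614501953, 42.88575744628906), 75.9179458618164) z 87.4 mean [468.2 242.2  86.2]
key_grip 0.41 [254. 183.] 2219 542 [473.5 103.8  50.4]
  rect ((476.07598876953125, 104.03340148925781), (45.13336181640625, 13.958937644958496), 2.928173780441284) z 83.9 mean [475.6 104.   83.9]
knob_grip 0.76 [253. 180.] 2196 548 [474.2 103.8  50.4]
  rect ((476.07598876953125, 104.03340148925781), (45.13336181640625, 13.958937644958496), 2.928173780441284) z 83.9 mean [475.4 104.   83.8]
rotary_stop 0.61 [302. 176.] 13565 5034 [465.2 163.5  29.5]
  rect ((473.00970458984375, 173.64370727539062), (100.95316314697266, 240.16603088378906), 2.841195583343506) z 12.9 mean [465.  185.5  12.8]
```

View pics/w2.png

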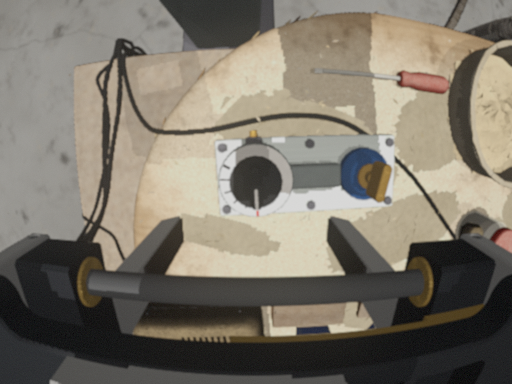

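The wing (pixel 376,177) measures -0.246 rad, so wind is about 3.4 and it's at the end stop. The knob (pixel 254,182) is at home, at (476,104) with yaw 0.05. I'll go down and grip it.

```bash
python3 -m creep '{"slide":[[0,0,-5],[0,0,-5],[0,0,-3],[0,0,-2.1],[0,0,0],[0,0,0],[0,0,0],[0,0,0]],"turn":[0.05,0,0,0,0,0,0,0],"claw":[0.8,0.6,0.5,0.4,0.4,0.3,0.3,0.3]}' 40
python3 -m creep '{"slide":[[0,0,0],[0,0,0],[0,0,0],[0,0,0],[0,0,0],[0,0,0]],"turn":[0,0,0,0,0,0],"claw":[0,0,0,0,0,0]}' 40
```

```text
clock: 14.18
eef_pos: [476.3, 104.5, 253.3]
eef_rot: [3.142, 0.001, -3.092]
wrist_force: [0.0, -0.3, 0.2]
finger_gap: 28.4
finger_force: 0.0
clock: 14.92
eef_pos: [476.2, 105.0, 252.8]
eef_rot: [3.14, 0.0, -3.091]
wrist_force: [-1.1, 5.9, 0.4]
finger_gap: 13.6
finger_force: 40.0
```

```bash
python3 -m creep '{"slide":[[0,0,0],[0,0,0],[0,0,0],[0,0,0],[0,0,0],[0,0,0]],"turn":[-0.14,-0.14,-0.14,0,0,0],"claw":[0,0,0,0,0,0]}' 40
python3 -m creep '{"slide":[[0,0,0],[0,0,0],[0,0,0],[0,0,0],[0,0,0],[0,0,0]],"turn":[-0.14,-0.14,-0.14,0,0,0],"claw":[0,0,0,0,0,0]}' 40
python3 -m creep '{"slide":[[0,0,0],[0,0,0],[0,0,0],[0,0,0],[0,0,0],[0,0,0]],"turn":[-0.14,-0.14,-0.14,0,0,0],"claw":[0,0,0,0,0,0]}' 40
python3 look.py w3; python3 -c "
from h import *
cv2.imwrite('pics/w3c.png',cv2.resize(cv2.imread('pics/w3.png')[60:320,100:440],None,fx=2.2,fy=2.2,interpolation=cv2.INTER_CUBIC))"
```

```text
clock: 15.68
eef_pos: [476.2, 105.1, 252.8]
eef_rot: [3.14, -0.0, 2.772]
wrist_force: [0.1, 8.1, 0.7]
finger_gap: 13.6
finger_force: 40.0
clock: 16.42
eef_pos: [476.2, 105.2, 252.8]
eef_rot: [3.14, -0.001, 2.352]
wrist_force: [0.9, 10.4, -0.0]
finger_gap: 13.6
finger_force: 40.0
clock: 17.18
eef_pos: [476.3, 105.2, 252.9]
eef_rot: [3.14, -0.001, 1.932]
wrist_force: [2.0, 9.4, -0.9]
finger_gap: 13.6
finger_force: 40.0
17.175 [476.3 105.2 252.9] [ 3.140e+00 -1.000e-03  1.932e+00] [ 0.14  0.35  1.84  0.    0.95 -0.22]
key_grip 0.71 [328.  20.] 3089 1281 [471.  238.4  72.5]
  rect ((471.9580078125, 242.945068359375), (12.478360176086426, 37.252296447753906), 78.3067855834961) z 87.2 mean [474.8 240.1  85.9]
key_grip 0.39 [253. 216.] 4549 1645 [472.7 117.   50.6]
  rect ((475.10028076171875, 107.13003540039062), (13.814507484436035, 40.0362548828125), 21.279443740844727) z 83.9 mean [474.8 108.1  83.8]
knob_grip 0.94 [251. 213.] 4433 1683 [473.  117.1  50.6]
  rect ((475.7454833984375, 106.54951477050781), (38.463043212890625, 27.129850387573242), 84.02384948730469) z 83.9 mean [474.7 108.6  83.6]
rotary_stop 0.7 [280. 122.] 32629 12113 [468.5 176.2  29.4]
  rect ((472.48614501953125, 176.72802734375), (100.11029052734375, 233.44088745117188), 2.9867560863494873) z 12.9 mean [469.  188.7  12.9]
```

View pics/w3c.png

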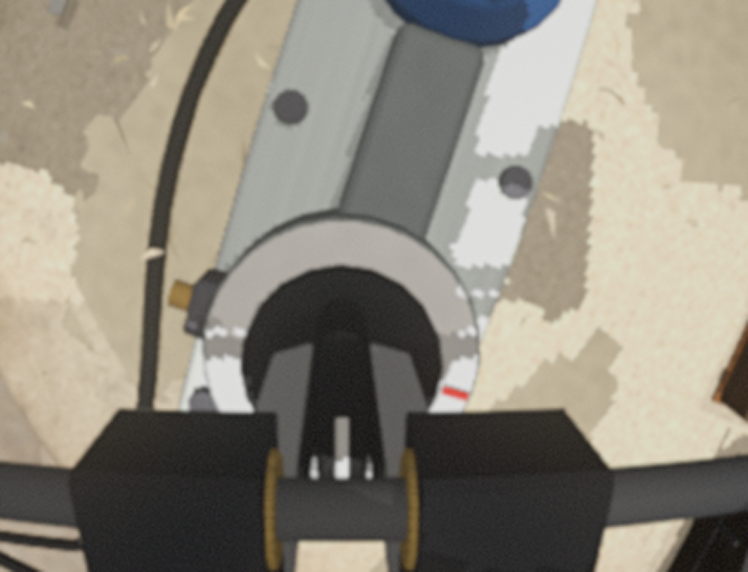

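Bar angle measures -68.7° in the world frame, so the knob is at 1.25 rad. The white line at (342,465) in the crop points at the dial marks, the bar sits firmly in the fingers, and the red home mark is at (455,392). The key hasn't moved, so I'm handing in.

```bash
python3 -c "
from cell import manip
print(manip.read_state()['finger_force']); print(manip.sign_off())"
```

```text
40.00174820423126
the job is handed in; nothing more can be done
None
```

The job is handed in: the wing key is wound to its end stop (about 3.4 rad), and the knob is held at its third stop (about 1.25 rad) with 40 N of grip; the hand-in returned no verdict, and I did not measure the other items on the bench again afterwards.

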